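# Third hand: hold a frame rail in the joint jig

### The arm

A 6-joint arm with a two-finger parallel gripper is mounted at the origin on the work surface. World frame = base frame: x ahead of the robot, y to its left, z up, the work surface at z = 0. Lengths are in m, angles in rad, forces in N, time in s.
With the tool pointing down it reaches from about 0.275 to 0.825 m from the base axis. Payload 4.9 kg.
Tool frame: the origin (TCP) lies on the front face of the gripper's body, between the roots of the fingers; the fingertips stand ctrl.finger_overhang ahead of it and the grasp point (between the pads) lies 54 mm ahead of it (ctrl.finger_overhang is the distance from the TCP to the fingertips, in m); y points along the fingers, x is the direction in which the jaws open and shut, and the axes are right-handed (so a half turn about y gives the same grasp; the last joint's range is limited). The gripper opens to 85 mm and grips with 20 to 120 N. Pads are 22 mm wide; open, the fingers measure 114 mm over their backs; the gripper's body (76 mm by 85 mm) begins 54 mm behind the grasp point. The pads swing forward as they close: fully open they stand 13 mm farther back than shut.
Start: joints at [-1.317, 0.326, -0.193, 1.052, 0, 1.437], TCP at [0.208, -0.509, 0.304] pointing down, gripper open.
Joint ranges: [-2.65, 2.65], [-0.97, 1.79], [-1.3, 1.35], [-1.93, 2.1], [-1.47, 1.37], [-3.14, 3.14]. Speed limits (rad/s): [2.57, 2.57, 3.14, 3.14, 3.14, 3.14].

### API

Orientations are given as a unit quaternion [x, y, z, w].
In Python, from station import ctrl gives the robot as it stands.
- The arm moves only by the tool play_rows, never from a script. Its argument "rows" is a list of rows, each an object of numbers: "tx", "ty", "tz": the shift along the tool's x, y, z scaled (see below); "wx", "wy", "wz": the turn, a rotation vector about the tool's x, y, z scaled (see below); "fingers": the closure in counts, from 0 (fully open) to 255 (shut). A call has 1 to 10 rows; each row is the pose to reach, as a shift and turn from the pose commanded when the call began, along the tool's axes at that moment; what a row does not reach only later rows make up. The controller multiplies each number of a shift by 12 cm and each number of a turn by 60 degrees. A row lasts 1/8 s, in which the tool goes at most 62.5 mm and 10.7 degrees, less where a joint would pass 70% of its speed; a pose out of reach is approached as far as the arm can. A call with a number of a shift or a turn outside -1 to 1 is refused whole. A call with a gripper value outside its range is refused whole. The fingers move at their own pace and stop on an object; "squeeze" is the grip in N (left out, the last holds). Time passes only in rows, so rows that repeat a pose let the fingers close. It gives the time, the measured TCP pose, the force and the opening at its end, in the units of the state.
- ctrl.observe(): the state, without advancing time (a new reading comes with each control period).
- ctrl.camera(name): name is "side" or "top" or "wrist"; returns the picture (420x560x3 uint8, red, green, blue); there is no depth.
- ctrl.calibration(name): a dict with "fx", "fy", "cx", "cy" (pixels), "dist" ([k1, k2, p1, p2, k3] as OpenCV has them; the pictures are not rectified), "extrinsics" (4x4, takes a point from world to camera coordinates); the wrist camera has in their place "tool_from_camera" (4x4, takes a point from camera to tool coordinates, whose origin is the TCP and whose axes are the tool frame's). Camera axes: x right, y down, z forward; pixel columns grow to the right and rows downward; lengths in m; the calibration is good to about 2 mm. A picture is of the moment at which its call begins: read the wrist's pose just before it. calibration takes no time and is no camera call.
- ctrl.close_job(): hands the job in, once; it reports no verdict.
The state is a dict: "time": time; "q": joint angles; "joint_velocities": joint speeds; "tau": joint torques, N m; "tcp_pos": TCP position; "ee_rot": TCP orientation; "wrist_force": force on the tool from outside, world axes, zero at the start; "moment": the same for the moment, N m; "finger_gap": finger opening in m.
Only numpy, scipy, OpenCV 4.12 (cv2) and the standard library are available. Lean on these libraries where they do the work, as an engineer would, in place of code of your own. Each camera call takes 0.05 s, during which the arm holds its last target. There are 200 camera calls.

### The job

Take the longer of the two loose walnut rails, lay it flat in the joint jig between the guide cheeks, and with the gripper press its end squarely against the sprung cross-piece with a steady push of about 12 newtons, so that the steel pointer stands midway between the two brass marks. Hold it still there for a few seconds and finish while still holding and pressing it, for a colleague who will screw on the corner brackets. Never push the cross-piece in so hard that it nears its hard stop, and leave the short offcut, the glue bottle and the tape roll alone.

Things in the scene. Friction and masses are not known exactly. Their poses are not given: they have to be found in the camera images.
- rail: The long walnut rail, a loose bar 150 mm long (its x), 36 mm wide (y), 30 mm high (z), about 0.1 kg, both ends alike. Origin: centre of its underside. Starts lying flat on the bench, roughly along world y; it and the offcut may be in either place.
- offcut: Short offcut of the same walnut bar, 85 x 36 x 30 mm, same axes and origin. Not wanted: leave it.
- glue: Upright white glue bottle with a red cap, 60 mm diameter, 170 mm high. Origin: centre of its underside. Leave it.
- tape: Roll of paper tape lying flat, 96 mm outside diameter, 25 mm high. Origin: centre of its underside. Leave it.
- jig: The joint jig, fixed to the bench. Its x points in the direction to push (within 0.3 rad of world -y, to the robot's right), its z up. Origin at bench height, under the middle of the resting cross-piece's near face. Plywood bed 18 mm thick, x = -135 to +150 mm, y = -75 to +75 mm. It carries guide cheeks, the sprung cross-piece and a spring housing.
- seat (a point): Fixed point on top of the jig's bed (18 mm above the bench), mid channel, where the near face of the resting cross-piece stands; jig's axes. Before it two guide cheeks, 16 mm high and 18 mm wide, x = -40 to -4 mm from here, leave a channel 46 mm wide along the jig's x; its flared mouth reaches back to x = -53 mm.
- marks (a point): Fixed point on the housing's top, 52 mm above the bench, midway between two brass marks 8 mm apart (along the jig's x). 91 mm along the jig's x from its origin. The dark wooden housing stands from x = 75 to 130 mm, 100 mm wide.
- stile (a point): The walnut cross-piece (110 mm across the channel, 26 mm thick, 34 mm high, its top 53 mm above the bench) against which the rail's end is pressed. It is screwed to the sprung carriage and moves with it along the jig's x. This point: the middle of its near face, 33 mm above the bench; same axes as the jig.
- carriage (a joint): How far the cross-piece is pushed in, m: 0 at rest, grows along the jig's x, hard stop at 0.025. Spring without preload, 1000 N per m, so 0.012 is 12 N; springs back when let go. A steel pointer bar rides with it over the housing: 12 mm short of the marks' middle at rest, at the first mark at 0.008 (8 N), at the second at 0.016 (16 N).

How it is judged:
On the way:
1. the rail is held steadily against the cross-piece, inside the force band, for two seconds (value of joint carriage between 0.008 and 0.016 m and contact force between rail and carriage between 6 and 18 N and z of rail in the frame of seat between -0.003 and 0.005 m and y of rail in the frame of seat between -0.007 and 0.007 m and angle between rail's own z axis and vertical below 0.08 rad and angle between the x axis of rail and the x axis of jig, either way round below 0.12 rad and linear speed of rail below 0.01 m/s and contact force between the fingers and rail above 2 N), for 2 s.
At the end, for the whole second after the job is handed in: Gripper still on the rail (over 2 N); cross-piece pushed in 8 to 16 mm, contact force 6 to 18 N; rail still (under 10 mm/s), flat on the bed (-3 to +5 mm, tilt under 0.08 rad), within 7 mm of mid channel and 0.12 rad of the jig's x (all of step 1); the arm keeps its last pose, push and grip.
It fails at once if the cross-piece is pushed in more than 22 mm (hard stop at 25 mm) (value of joint carriage above 0.022 m).
It fails at once if the offcut is moved more than 30 mm (distance of offcut from where it was at the start of the episode above 0.03 m).
It fails at once if the glue bottle is moved more than 30 mm (distance of glue from where it was at the start of the episode above 0.03 m).
It fails at once if the tape roll is moved more than 30 mm (distance of tape from where it was at the start of the episode above 0.03 m).
It also fails if it takes over 43 s, if anything falls off the work surface, if the arm or the gripper's body presses on something with over 40 N, if the wrist force passes 120 N, or if a joint passes its speed limit or range.

## Working session

There is one attempt and no reset: what is moved stays moved. The work goes in short steps, Python scripts to look and compute and a tool call to move; the robot and the scene stay as the last step left them, time stands still between calls to the robot, and variables do not carry over. Pictures are saved under pics/ and viewed, about 8 in all and at most 12, crops included, and the job is handed in when it is done.

Besides the shell and the picture viewer there is one more tool, called after "Call:" in YAML: its name, and indented under it one key for each argument. play_rows: Moves the arm, as the interface text tells. Shifts and turns lie within -1 to 1; 1 stands for 12 cm of shift or 60 degrees of turn. Its arguments: {"type":"object","properties":{"rows":{"type":"array","items":{"type":"object","properties":{"tx":{"type":"number"},"ty":{"type":"number"},"tz":{"type":"number"},"wx":{"type":"number"},"wy":{"type":"number"},"wz":{"type":"number"},"fingers":{"type":"number"}}}},"squeeze":{"type":"number"}},"required":["rows"]}

```bash
mkdir -p pics; cat > h.py <<'E'
import numpy as np,cv2
from station import ctrl
from scipy.spatial.transform import Rotation as R
def cam(n):
    c=ctrl.calibration(n);K=np.array([[c['fx'],0,c['cx']],[0,c['fy'],c['cy']],[0,0,1.]]);return c,K,np.array(c['dist'],float)
def ext(n,s=None):
    c,K,d=cam(n)
    if n!='wrist':return np.array(c['extrinsics']),K,d
    s=s or ctrl.observe();T=np.eye(4);T[:3,:3]=R.from_quat(s['ee_rot']).as_matrix();T[:3,3]=s['tcp_pos']
    return np.linalg.inv(T@np.array(c['tool_from_camera'])),K,d
def unproj(n,px,z,E=None):
    e,K,d=ext(n)
    if E is not None:e=E
    p=cv2.undistortPoints(np.array(px,float).reshape(-1,1,2),K,d).reshape(-1,2)
    z=np.broadcast_to(z,len(p));o=-e[:3,:3].T@e[:3,3];D=np.c_[p,np.ones(len(p))]@e[:3,:3]
    return o+D*((z-o[2])/D[:,2])[:,None]
def proj(n,P,E=None):
    e,K,d=ext(n)
    if E is not None:e=E
    return cv2.projectPoints(np.array(P,float).reshape(-1,3),cv2.Rodrigues(e[:3,:3])[0],e[:3,3],K,d)[0].reshape(-1,2)
def snap(n,f):
    im=ctrl.camera(n);cv2.imwrite('pics/'+f,im[:,:,::-1]);return im
E
python3 - <<'E'
from h import *
s=ctrl.observe();print(s,ctrl.finger_overhang)
a=snap('top','top0.png');snap('side','side0.png')
for n in('top','side'):
    e,K,d=ext(n);print(n,-e[:3,:3].T@e[:3,3],e[2,:3],K[0,0])
E
```

```text
{'time': 0.0, 'q': array([-1.31722880e+00,  3.26937148e-01, -1.93588963e-01,  1.05197303e+00,
       -3.16501817e-05,  1.43656839e+00]), 'joint_velocities': array([-9.21814972e-04, -4.02003711e-05,  5.89880422e-04, -1.89510329e-03,
       -3.25468422e-04,  1.05829578e-03]), 'tau': array([ 1.37575647e-03, -4.43399334e+01,  2.62439847e+01,  1.56287360e-02,
       -7.18859724e-05, -6.96497366e-06]), 'tcp_pos': array([ 0.20785702, -0.50872332,  0.30310345]), 'ee_rot': array([-0.58658145,  0.39474542, -0.3938299 ,  0.58736383]), 'wrist_force': array([-0.69082772,  0.22161849, -0.00546642]), 'moment': array([ 0.02259328, -0.07772792,  0.02683841]), 'finger_gap': 0.08508883620702332} 0.0726
top [0.55716945 0.06740327 0.9236951 ] [ 0.05969719 -0.00916753 -0.99817443] 398.9579937384503
side [0.51958859 0.77662464 0.63307995] [ 0.10165713 -0.78264853 -0.61410675] 455.0506583301939
```

View pics/top0.png

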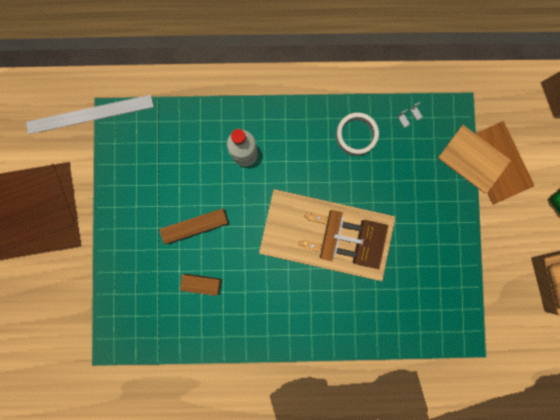

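View pics/side0.png

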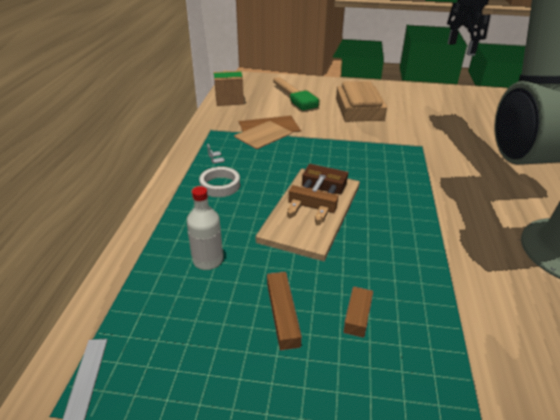

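The top view shows the long rail at about (193,226), offcut (200,285), glue (243,147), tape (357,134), and the jig centred at (328,235) pushing image-right. I'll zoom in for a measurement.

```bash
python3 - <<'E'
from h import *
a=cv2.imread('pics/top0.png')
A=cv2.resize(a[185:285,255:400],None,fx=5,fy=5,interpolation=cv2.INTER_CUBIC)
cv2.imwrite('pics/jigc.png',A)
# green vs wood: rail blob
hsv=cv2.cvtColor(a,cv2.COLOR_BGR2HSV)
m=((hsv[...,0]<25)&(hsv[...,1]>60)).astype(np.uint8)
n,l,st,c=cv2.connectedComponentsWithStats(m)
for i in range(1,n):
    if st[i,4]>150 and 95<c[i,0]<480 and 95<c[i,1]<360:
        pts=np.argwhere(l==i)[:,::-1].astype(np.float32);r=cv2.minAreaRect(pts);b=cv2.boxPoints(r)
        print(st[i],c[i],r)
        for z in(.018 if st[i,4]>4000 else .03,): print(np.round(unproj('top',b,z),4).tolist())
        ms=((l==i)).astype(np.uint8)
print(proj('top',[[.557,.067,0],[.557,.067,.03]]))
E
```

```text
[     0     40    560    380 104662] [278.83705643 238.63232119] ((279.5, 229.5), (379.0, 559.0), 90.0)
[[1.0254, 0.7043, 0.018], [1.0074, -0.6143, 0.018], [0.1342, -0.5623, 0.018], [0.161, 0.6843, 0.018]]
[230 129  16  16 199] [238.00502513 136.29648241] ((237.5, 136.5), (15.0, 15.0), 90.0)
[[0.8002, 0.1655, 0.03], [0.7997, 0.1314, 0.03], [0.7651, 0.1318, 0.03], [0.7657, 0.1658, 0.03]]
[ 260  190  135   91 7863] [326.39539616 234.59938955] ((327.2677001953125, 234.68710327148438), (125.39073944091797, 65.58075714111328), 12.699584007263184)
[[0.5184, 0.1045, 0.018], [0.6631, 0.0694, 0.018], [0.5953, -0.2084, 0.018], [0.4513, -0.1707, 0.018]]
[ 160  209   68   35 1074] [193.3556797 226.0009311] ((193.34925842285156, 226.0340576171875), (16.006654739379883, 67.13280487060547), 72.07208251953125)
[[0.5765, 0.3266, 0.03], [0.6204, 0.1834, 0.03], [0.586, 0.1727, 0.03], [0.5424, 0.3156, 0.03]]
[180 275  40  20 633] [199.74881517 284.40600316] ((199.7860107421875, 284.4026794433594), (38.50726318359375, 16.52884864807129), 7.765166282653809)
[[0.4401, 0.281, 0.03], [0.4761, 0.2759, 0.03], [0.4631, 0.1912, 0.03], [0.4271, 0.1965, 0.03]]
[[275.18024708 235.4710478 ]
 [275.18614635 235.47340864]]
```

View pics/jigc.png

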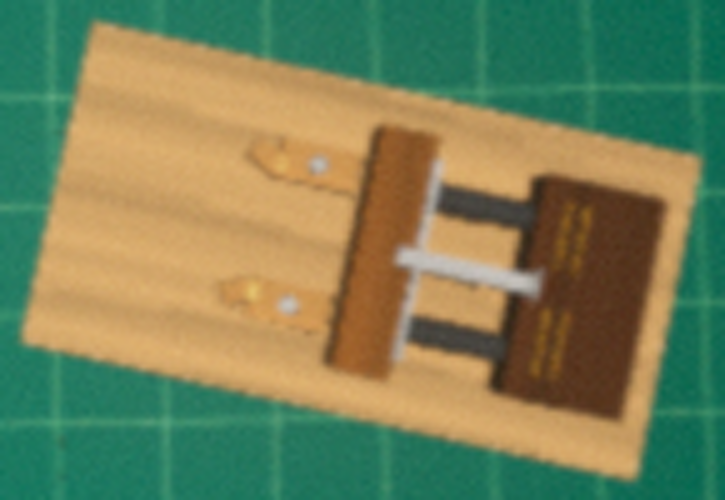

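```bash
cat >> h.py <<'E'
def aim(p,yaw,label=''):
    """shift/turn in move units to TCP p, tool down, tool x at world angle yaw (mod pi)"""
    s=ctrl.observe();M=R.from_quat(s['ee_rot'])
    best=None
    for k in(0,np.pi):
        x=np.array([np.cos(yaw+k),np.sin(yaw+k),0]);y=np.array([0,0,-1.])
        w=(M.inv()*R.from_matrix(np.c_[x,y,np.cross(x,y)])).as_rotvec()
        if best is None or np.linalg.norm(w)<np.linalg.norm(best):best=w
    d=M.inv().apply(np.array(p)-s['tcp_pos'])
    print(label,'t=%.3f s, tcp'%s['time'],np.round(s['tcp_pos'],4),'shift',np.round(d/.12,3),'turn',np.round(best/(np.pi/3),3),'F',np.round(s['wrist_force'],1),'gap %.4f'%s['finger_gap'])
E
python3 - <<'E'
from h import *
from scipy.optimize import least_squares
c=(np.array([[95,23],[700,155],[635,478],[23,342]])+.5)/5-.5+[255,185]
P=unproj('top',c,.018)
L=np.array([[-.135,.075],[.15,.075],[.15,-.075],[-.135,-.075]])
f=lambda v:(L@np.array([[np.cos(v[2]),np.sin(v[2])],[-np.sin(v[2]),np.cos(v[2])]])+v[:2]-P[:,:2]).ravel()
r=least_squares(f,[.55,-.06,-1.8]);print('jig',r.x,r.fun*1000)
# rail: silhouette IoU fit of its box
a=cv2.imread('pics/top0.png');hsv=cv2.cvtColor(a,cv2.COLOR_BGR2HSV)
m=((hsv[...,0]<25)&(hsv[...,1]>60))[200:250,150:240].astype(np.float32)
def fit(v,Ln=.15):
    b=np.array([[x,y,z] for x in(-Ln/2,Ln/2) for y in(-.018,.018) for z in(0,.03)])
    W=b.copy();W[:,:2]=b[:,:2]@np.array([[np.cos(v[2]),np.sin(v[2])],[-np.sin(v[2]),np.cos(v[2])]])+v[:2]
    h=cv2.convexHull(((proj('top',W)-[150,200]+.5)*8-.5).astype(np.float32)).astype(np.int32)
    I=np.zeros((400,720),np.float32);cv2.fillConvexPoly(I,h,1)
    return np.abs(cv2.resize(I,(90,50),interpolation=cv2.INTER_AREA)-m).sum()
from scipy.optimize import minimize
r=minimize(fit,[.581,.25,-1.273],method='Nelder-Mead',options=dict(initial_simplex=[[.581,.25,-1.273],[.586,.25,-1.273],[.581,.255,-1.273],[.581,.25,-1.2]]));print('rail',r.x,r.fun)
print('toolaxes',R.from_quat(ctrl.observe()['ee_rot']).as_matrix().round(3))
aim([r.x[0],r.x[1],.2],r.x[2]+np.pi/2)
g=unproj('top',[[237.5,136.5]],.17);print('glue cap',g)
E
```

```text
jig [ 0.55916988 -0.04398796 -1.80540898] [ 1.05365146  1.08878169 -0.09529149 -1.18420855 -0.46256508 -0.85551626
 -0.49579489  0.95094311]
rail [ 0.58204323  0.25065373 -1.27656563] 90.734375
toolaxes [[ 0.378 -0.     0.926]
 [-0.926  0.001  0.378]
 [-0.002 -1.     0.   ]]
 t=0.100 s, tcp [ 0.2079 -0.5088  0.3032] shift [-4.678  0.868  5.28 ] turn [-1.000e-03 -1.411e+00 -1.000e-03] F [0.8 0.2 0.6] gap 0.0855
glue cap [[0.74733208 0.13590942 0.17      ]]
```

Call:
play_rows:
  rows:
    - {"tx":-0.9,"tz":1,"wy":-0.7,"fingers":0}
    - {"tx":-0.9,"tz":1,"wy":-0.7,"fingers":0}
    - {"tx":-0.9,"tz":1,"wy":-0.7,"fingers":0}
    - {"tx":-0.9,"tz":1,"wy":-0.7,"fingers":0}

```text
$.rows[0]: bad value
```

Call:
play_rows:
  rows:
    - {"tz":1,"wy":-0.71,"fingers":0}
    - {"tz":1,"wy":-0.71,"fingers":0}
    - {"tz":1,"wy":-0.71,"fingers":0}
    - {"tz":1,"wy":-0.71,"fingers":0}
    - {"tz":1,"wy":-0.71,"fingers":0}

```text
$.rows[0]: bad value
```

Call:
play_rows:
  rows:
    - {"tx":1,"tz":1,"fingers":0}
    - {"tx":1,"tz":1,"fingers":0}
    - {"tx":1,"tz":1,"fingers":0}

```text
$.rows[0]: bad value
```

Call:
play_rows:
  rows:
    - {"tx":1,"tz":1,"fingers":0}
    - {"tx":1,"tz":1,"fingers":0}
    - {"tx":1,"tz":1,"fingers":0}

```text
$.rows[0]: bad value
```

Call:
play_rows:
  rows:
    - {"tx":-0.9,"ty":0,"tz":1,"wx":0,"wy":-0.7,"wz":0,"fingers":0}
    - {"tx":-0.9,"ty":0,"tz":1,"wx":0,"wy":-0.7,"wz":0,"fingers":0}
    - {"tx":-0.9,"ty":0,"tz":1,"wx":0,"wy":-0.7,"wz":0,"fingers":0}
    - {"tx":-0.9,"ty":0,"tz":1,"wx":0,"wy":-0.7,"wz":0,"fingers":0}

```text
time: 0.6
tcp_pos: [0.2789, -0.361, 0.3037]
ee_rot: [-0.69, 0.155, -0.154, 0.691]
wrist_force: [0.6, -0.7, 0.7]
finger_gap: 0.0852
```

Call:
play_rows:
  rows:
    - {"tx":0,"ty":0,"tz":1,"wx":0,"wy":-0.71,"wz":0,"fingers":0}
    - {"tx":0,"ty":0,"tz":1,"wx":0,"wy":-0.71,"wz":0,"fingers":0}
    - {"tx":0,"ty":0,"tz":1,"wx":0,"wy":-0.71,"wz":0,"fingers":0}
    - {"tx":0,"ty":0,"tz":1,"wx":0,"wy":-0.71,"wz":0,"fingers":0}
    - {"tx":0,"ty":0,"tz":1,"wx":0,"wy":-0.71,"wz":0,"fingers":0}

```text
time: 1.23
tcp_pos: [0.3304, -0.2554, 0.3037]
ee_rot: [-0.699, -0.103, 0.103, 0.7]
wrist_force: [-0.6, 0.0, 0.4]
finger_gap: 0.0854
```

Call:
play_rows:
  rows:
    - {"tx":1,"ty":0,"tz":1,"wx":0,"wy":0,"wz":0,"fingers":0}
    - {"tx":1,"ty":0,"tz":1,"wx":0,"wy":0,"wz":0,"fingers":0}
    - {"tx":1,"ty":0,"tz":1,"wx":0,"wy":0,"wz":0,"fingers":0}

```text
time: 1.6
tcp_pos: [0.4111, -0.1046, 0.3038]
ee_rot: [-0.7, -0.102, 0.102, 0.7]
wrist_force: [0.6, -0.5, 0.3]
finger_gap: 0.0851
```

Call:
play_rows:
  rows:
    - {"tx":1,"ty":0,"tz":1,"wx":0,"wy":0,"wz":0,"fingers":0}
    - {"tx":1,"ty":0,"tz":1,"wx":0,"wy":0,"wz":0,"fingers":0}
    - {"tx":1,"ty":0,"tz":1,"wx":0,"wy":0,"wz":0,"fingers":0}

```text
time: 1.98
tcp_pos: [0.4915, 0.0455, 0.3037]
ee_rot: [-0.7, -0.103, 0.103, 0.7]
wrist_force: [0.1, -0.8, 0.7]
finger_gap: 0.0853
```

```bash
python3 -c "
from h import *
aim([.582,.2507,.2],-1.2766+np.pi/2)"
```

```text
t=1.975 s, tcp [0.4915 0.0455 0.3037] shift [1.213 0.864 1.422] turn [-0.    -0.003  0.   ] F [ 0.1 -0.8  0.7] gap 0.0853
```

```bash
python3 -c "
from h import *
s=ctrl.observe();print(ext('wrist',s)[0].tolist());snap('wrist','w0.png')
print(proj('wrist',[[.5592,-.044,.018],[.582,.2507,.03]]))"
```

```text
[[0.9577968777843411, 0.2874455176270724, 0.00046400719051818793, -0.4834722783006337], [0.27428895515846385, -0.9144383165971223, 0.29760398891328776, -0.13129838187871992], [0.08596923859524788, -0.28491689934983944, -0.9546892952580055, 0.3508548587112453], [0.0, 0.0, 0.0, 1.0]]
[[305.21515193 269.20262311]
 [424.20590198  20.70134024]]
```

Call:
play_rows:
  rows:
    - {"tx":1,"ty":0,"tz":1,"wx":0,"wy":0,"wz":0,"fingers":0}
    - {"tx":1,"ty":0,"tz":1,"wx":0,"wy":0,"wz":0,"fingers":0}
    - {"tx":1,"ty":0,"tz":1,"wx":0,"wy":0,"wz":0,"fingers":0}

```text
time: 2.4
tcp_pos: [0.5718, 0.1947, 0.3034]
ee_rot: [-0.7, -0.102, 0.103, 0.7]
wrist_force: [-0.4, -0.9, -0.1]
finger_gap: 0.0854
```

Call:
play_rows:
  rows:
    - {"tx":0.21,"ty":0.6,"tz":0.42,"wx":0,"wy":0,"wz":0,"fingers":0}
    - {"tx":0.21,"ty":0.6,"tz":0.42,"wx":0,"wy":0,"wz":0,"fingers":0}
    - {"tx":0.21,"ty":0.6,"tz":0.42,"wx":0,"wy":0,"wz":0,"fingers":0}

```text
time: 2.78
tcp_pos: [0.5791, 0.2487, 0.2291]
ee_rot: [0.7, 0.101, -0.105, -0.699]
wrist_force: [0.3, -0.9, -0.5]
finger_gap: 0.0854
```

```bash
python3 -c "
from h import *
aim([.582,.2507,.076],-1.2766+np.pi/2)
s=ctrl.observe();a=snap('wrist','w1.png')
b=cv2.imread('pics/w1.png');v=np.array([.582,.2507,-1.2766])
W=[]
for z in(.03,0):
  L=np.array([[-.075,-.018],[.075,-.018],[.075,.018],[-.075,.018]])@np.array([[np.cos(v[2]),np.sin(v[2])],[-np.sin(v[2]),np.cos(v[2])]])+v[:2]
  q=proj('wrist',np.c_[L,np.full(4,z)],ext('wrist',s)[0]);cv2.polylines(b,[q.round().astype(int)],True,(0,255,255) if z else (255,0,0),1)
w=cv2.imread('pics/w0.png');cv2.imwrite('pics/c.png',cv2.resize(np.hstack([w,b]),(800,300)));cv2.imwrite('pics/b.png',b)"
```

```text
t=2.775 s, tcp [0.5791 0.2487 0.2291] shift [0.035 1.276 0.009] turn [ 0.    -0.001 -0.005] F [ 0.3 -0.9 -0.5] gap 0.0854
```

View pics/c.png

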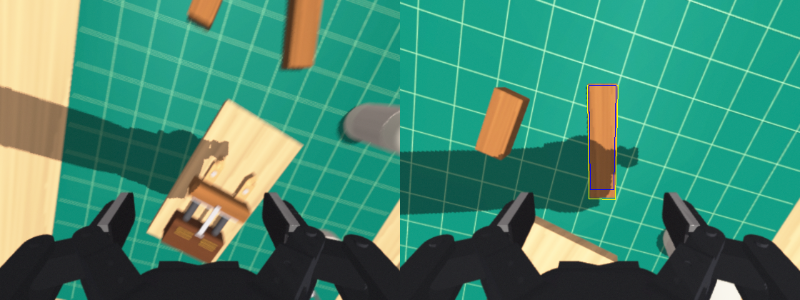

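Left: jig seen by wrist; right: predicted rail outline coincides with the rail at about (603,140). Now grasp 25 mm behind the centre (to keep fingers clear of the cheeks), and check the jig fit in the earlier wrist picture.

```bash
python3 - <<'E'
from h import *
aim([.5748,.2746,.076],-1.2766+np.pi/2)
E0=np.array([[0.9577968777843411, 0.2874455176270724, 0.00046400719051818793, -0.4834722783006337], [0.27428895515846385, -0.9144383165971223, 0.29760398891328776, -0.13129838187871992], [0.08596923859524788, -0.28491689934983944, -0.9546892952580055, 0.3508548587112453], [0.0, 0.0, 0.0, 1.0]])
b=cv2.resize(cv2.imread('pics/w0.png')[130:380,180:440],None,fx=2.4,fy=2.4)
v=[.5592,-.0440,-1.8054];Q=np.array([[np.cos(v[2]),np.sin(v[2])],[-np.sin(v[2]),np.cos(v[2])]])
def line(L,z,col):
    q=proj('wrist',np.c_[np.array(L)@Q+v[:2],np.full(len(L),z)],E0)
    cv2.polylines(b,[((q-[180,130]+.5)*2.4-.5).round().astype(int)],True,col,1)
box=lambda a,c,y0,y1:[[a,y0],[c,y0],[c,y1],[a,y1]]
line(box(-.135,.15,-.075,.075),.018,(0,255,255))
line(box(0,.026,-.055,.055),.053,(255,0,0))
for s in(1,-1):line(box(-.04,-.004,s*.023,s*.041),.034,(0,0,255))
line(box(.075,.13,-.05,.05),.052,(0,255,0))
cv2.imwrite('pics/jw.png',b)
E
```

```text
t=2.825 s, tcp [0.5799 0.2481 0.231 ] shift [0.026 1.291 0.225] turn [ 0.    -0.002 -0.002] F [-0.3 -0.8  1.2] gap 0.0854
```

View pics/jw.png

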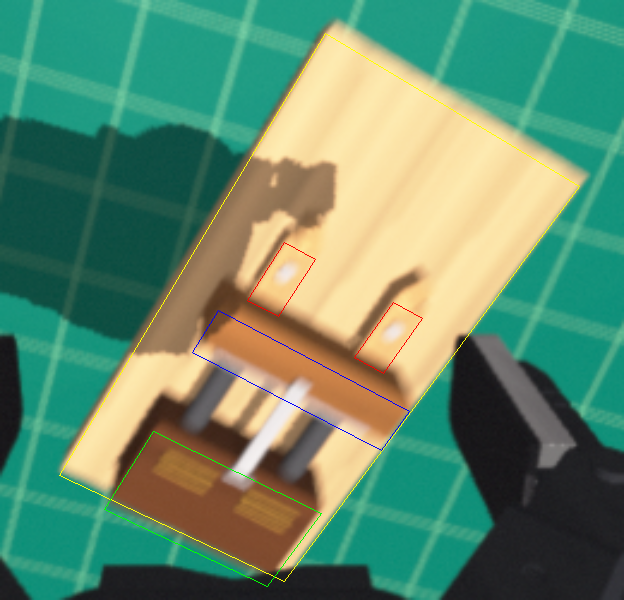

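Overlay in w0 is about 4 mm off along jig x (the arm was still settling then); I'll recheck standing still. Grasping now.

Call:
play_rows:
  rows:
    - {"tx":0.03,"ty":0.3,"tz":0.225,"wx":0,"wy":0,"wz":0,"fingers":0}
    - {"tx":0.03,"ty":0.6,"tz":0.225,"wx":0,"wy":0,"wz":0,"fingers":0}
    - {"tx":0.03,"ty":0.8,"tz":0.225,"wx":0,"wy":0,"wz":0,"fingers":0}
    - {"tx":0.03,"ty":0.8,"tz":0.225,"wx":0,"wy":0,"wz":0,"fingers":0}
    - {"tx":0.03,"ty":0.8,"tz":0.225,"wx":0,"wy":0,"wz":0,"fingers":0}
  squeeze: 70

```text
time: 3.45
tcp_pos: [0.5774, 0.2749, 0.1381]
ee_rot: [-0.699, -0.104, 0.102, 0.7]
wrist_force: [0.1, 0.2, 0.7]
finger_gap: 0.0854
```

```bash
python3 -c "
from h import *
aim([.5748,.2746,.076],-1.2766+np.pi/2)"
```

```text
t=3.450 s, tcp [0.5774 0.2749 0.1381] shift [-0.023  0.517  0.004] turn [ 0.    -0.002  0.003] F [0.1 0.2 0.7] gap 0.0854
```

Call:
play_rows:
  rows:
    - {"tx":-0.02,"ty":0.3,"tz":0,"wx":0,"wy":0,"wz":0,"fingers":0}
    - {"tx":-0.02,"ty":0.51,"tz":0,"wx":0,"wy":0,"wz":0,"fingers":0}
    - {"tx":-0.02,"ty":0.51,"tz":0,"wx":0,"wy":0,"wz":0,"fingers":0}
    - {"tx":-0.02,"ty":0.51,"tz":0,"wx":0,"wy":0,"wz":0,"fingers":0}

```text
time: 3.95
tcp_pos: [0.5751, 0.275, 0.0768]
ee_rot: [-0.699, -0.104, 0.102, 0.7]
wrist_force: [0.1, 0.3, -0.1]
finger_gap: 0.0854
```

```bash
python3 -c "
from h import *
aim([.5748,.2746,.076],-1.2766+np.pi/2)"
```

```text
t=3.950 s, tcp [0.5751 0.275  0.0768] shift [-0.004  0.007 -0.002] turn [-0.    -0.001  0.003] F [ 0.1  0.3 -0.1] gap 0.0854
```

Call:
play_rows:
  rows:
    - {"tx":0,"ty":0,"tz":0,"wx":0,"wy":0,"wz":0,"fingers":255}
    - {"tx":0,"ty":0,"tz":0,"wx":0,"wy":0,"wz":0,"fingers":255}
    - {"tx":0,"ty":0,"tz":0,"wx":0,"wy":0,"wz":0,"fingers":255}
    - {"tx":0,"ty":0,"tz":0,"wx":0,"wy":0,"wz":0,"fingers":255}
    - {"tx":0,"ty":0,"tz":0,"wx":0,"wy":0,"wz":0,"fingers":255}
    - {"tx":0,"ty":0,"tz":0,"wx":0,"wy":0,"wz":0,"fingers":255}
    - {"tx":0,"ty":0,"tz":0,"wx":0,"wy":0,"wz":0,"fingers":255}
    - {"tx":0,"ty":0,"tz":0,"wx":0,"wy":0,"wz":0,"fingers":255}
  squeeze: 70

```text
time: 4.95
tcp_pos: [0.5744, 0.275, 0.0756]
ee_rot: [-0.699, -0.104, 0.103, 0.7]
wrist_force: [-0.8, 0.4, 5.3]
finger_gap: 0.0353
```

```bash
python3 -c "
from h import *
aim([.5748,.2746,.196],-1.2766+np.pi/2)"
```

```text
t=4.950 s, tcp [0.5744 0.275  0.0756] shift [ 0.004 -1.003 -0.004] turn [-0.    -0.     0.002] F [-0.8  0.4  5.3] gap 0.0353
```

Call:
play_rows:
  rows:
    - {"tx":0,"ty":-0.3,"tz":0,"wx":0,"wy":0,"wz":0,"fingers":255}
    - {"tx":0,"ty":-0.6,"tz":0,"wx":0,"wy":0,"wz":0,"fingers":255}
    - {"tx":0,"ty":-0.7,"tz":0,"wx":0,"wy":0,"wz":0,"fingers":255}
    - {"tx":0,"ty":-0.7,"tz":0,"wx":0,"wy":0,"wz":0,"fingers":255}

```text
time: 5.45
tcp_pos: [0.5739, 0.2748, 0.1588]
ee_rot: [-0.699, -0.104, 0.103, 0.7]
wrist_force: [-1.1, 0.4, -1.0]
finger_gap: 0.035
```

```bash
python3 -c "
from h import *
aim([.5964,.1116,.15],-.2346)"
```

```text
t=5.450 s, tcp [0.5739 0.2748 0.1588] shift [-0.214  0.073 -1.356] turn [-0.     0.504  0.001] F [-1.1  0.4 -1. ] gap 0.0350
```

Call:
play_rows:
  rows:
    - {"tx":-0.2,"ty":0,"tz":-0.3,"wx":0,"wy":0.15,"wz":0,"fingers":255}
    - {"tx":-0.2,"ty":0,"tz":-0.6,"wx":0,"wy":0.3,"wz":0,"fingers":255}
    - {"tx":-0.2,"ty":0,"tz":-0.9,"wx":0,"wy":0.45,"wz":0,"fingers":255}
    - {"tx":-0.2,"ty":0,"tz":-1,"wx":0,"wy":0.504,"wz":0,"fingers":255}
    - {"tx":-0.2,"ty":0,"tz":-1,"wx":0,"wy":0.504,"wz":0,"fingers":255}
    - {"tx":-0.2,"ty":0,"tz":-1,"wx":0,"wy":0.504,"wz":0,"fingers":255}

```text
time: 6.2
tcp_pos: [0.5848, 0.1538, 0.158]
ee_rot: [-0.702, 0.082, -0.081, 0.702]
wrist_force: [-0.5, 0.3, -1.7]
finger_gap: 0.0349
```

```bash
python3 - <<'E'
from h import *
aim([.5964,.1116,.15],-.2346)
s=ctrl.observe();Ew=ext('wrist',s)[0];np.save('E1.npy',Ew)
snap('wrist','w2.png');print(np.round(ctrl.observe()['tcp_pos']-s['tcp_pos'],4), np.round(s['joint_velocities'],4))
b=cv2.imread('pics/w2.png')
v=[.5592,-.0440,-1.8054];Q=np.array([[np.cos(v[2]),np.sin(v[2])],[-np.sin(v[2]),np.cos(v[2])]])
def line(L,z,col):
    q=proj('wrist',np.c_[np.array(L)@Q+v[:2],np.full(len(L),z)],Ew)
    cv2.polylines(b,[q.round().astype(int)],True,col,1)
box=lambda a,c,y0,y1:[[a,y0],[c,y0],[c,y1],[a,y1]]
line(box(-.135,.15,-.075,.075),.018,(0,255,255))
line(box(0,.026,-.055,.055),.053,(255,0,0))
for k in(1,-1):line(box(-.04,-.004,k*.023,k*.041),.034,(0,0,255))
cv2.imwrite('pics/jw2.png',b)
E
```

```text
t=6.200 s, tcp [0.5848 0.1538 0.158 ] shift [ 0.175  0.066 -0.32 ] turn [-0.     0.002 -0.001] F [-0.5  0.3 -1.7] gap 0.0349
[0.0001 0.0002 0.0002] [ 0.0089 -0.0062  0.0031 -0.0007 -0.0027  0.0033]
```

View pics/jw2.png

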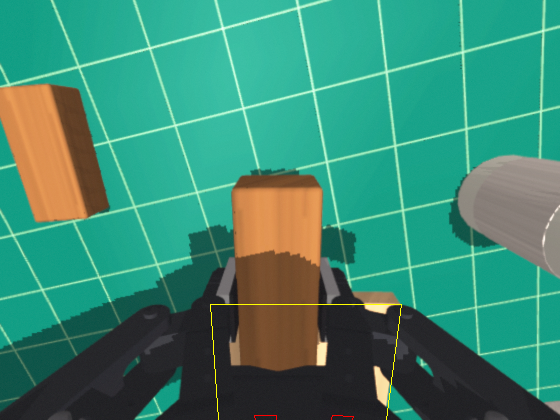

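The wrist camera looks backwards, so the jig is mostly hidden. I'll check the jig fit against the fixed cameras' initial pictures.

```bash
cat > ov.py <<'E'
from h import *
def over(n,f,x0,x1,y0,y1,k,v):
    b=cv2.resize(cv2.imread(f)[y0:y1,x0:x1],None,fx=k,fy=k,interpolation=cv2.INTER_CUBIC)
    Q=np.array([[np.cos(v[2]),np.sin(v[2])],[-np.sin(v[2]),np.cos(v[2])]])
    def line(L,z,col):
        q=proj(n,np.c_[np.array(L)@Q+v[:2],np.full(len(L),z)])
        cv2.polylines(b,[(((q-[x0,y0]+.5)*k-.5)*8).round().astype(int)],True,col,1,cv2.LINE_AA,3)
    box=lambda a,c,y0,y1:[[a,y0],[c,y0],[c,y1],[a,y1]]
    line(box(-.135,.15,-.075,.075),.018,(0,255,255))
    line(box(0,.026,-.055,.055),.053,(255,0,0))
    for s in(1,-1):line(box(-.04,-.004,s*.023,s*.041),.034,(0,0,255))
    line(box(.075,.13,-.05,.05),.052,(0,255,0))
    return b
E
python3 - <<'E'
from ov import *
v=[.5592,-.0440,-1.8054]
a=over('top','pics/top0.png',255,400,185,285,5,v);b=over('side','pics/side0.png',255,365,160,260,5,v)
cv2.imwrite('pics/ov.png',cv2.resize(np.hstack([a,b]),(800,314),interpolation=cv2.INTER_AREA))
cv2.imwrite('pics/ovs.png',b)
E
```

```text
(no output)
```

View pics/ov.png

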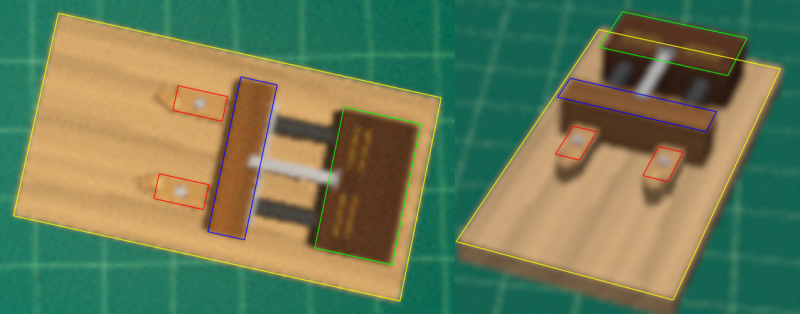

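Fit agrees with both fixed views to 1–2 mm laterally. Move to the hover before the mouth.

Call:
play_rows:
  rows:
    - {"tx":0.175,"ty":0,"tz":-0.32,"wx":0,"wy":0.002,"wz":0,"fingers":255}
    - {"tx":0.175,"ty":0.15,"tz":-0.32,"wx":0,"wy":0.002,"wz":0,"fingers":255}
    - {"tx":0.175,"ty":0.3,"tz":-0.32,"wx":0,"wy":0.002,"wz":0,"fingers":255}
    - {"tx":0.175,"ty":0.44,"tz":-0.32,"wx":0,"wy":0.002,"wz":0,"fingers":255}
    - {"tx":0.175,"ty":0.44,"tz":-0.32,"wx":0,"wy":0.002,"wz":0,"fingers":255}
    - {"tx":0.175,"ty":0.44,"tz":-0.32,"wx":0,"wy":0.002,"wz":0,"fingers":255}

```text
time: 7.0
tcp_pos: [0.5971, 0.1111, 0.106]
ee_rot: [-0.702, 0.083, -0.083, 0.702]
wrist_force: [0.2, -0.2, -0.7]
finger_gap: 0.0346
```

```bash
python3 - <<'E'
from ov import *
aim([.5964,.1116,.095],-.2346)
snap('top','t2.png');snap('side','s2.png')
v=[.5592,-.0440,-1.8054]
a=over('top','pics/t2.png',230,400,170,290,3,v);b=over('side','pics/s2.png',240,400,130,290,3,v)
I=np.zeros((480,990,3),np.uint8);I[:360,:510]=a;I[:,510:]=b
cv2.imwrite('pics/h1.png',cv2.resize(I,(800,388),interpolation=cv2.INTER_AREA))
E
```

```text
t=7.000 s, tcp [0.5971 0.1111 0.106 ] shift [-0.007  0.092  0.002] turn [-0.    -0.001  0.   ] F [ 0.2 -0.2 -0.7] gap 0.0346
```

View pics/h1.png

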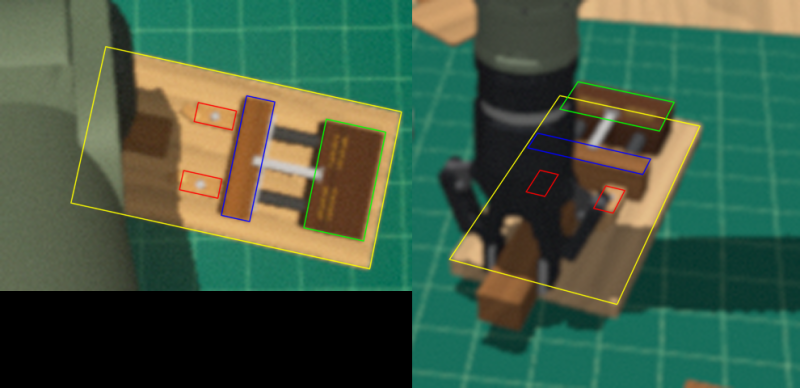

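```bash
python3 - <<'E'
from h import *
k=9;x0,x1,y0,y1=270,340,195,260
b=cv2.resize(cv2.imread('pics/t2.png')[y0:y1,x0:x1],None,fx=k,fy=k,interpolation=cv2.INTER_CUBIC)
b=np.clip(b.astype(float)*1.6,0,255).astype(np.uint8)
s=ctrl.observe();X=R.from_quat(s['ee_rot']).as_matrix();p=s['tcp_pos'];f=-X[:,2]
for z,col in((.0604,(0,255,255)),(.0304,(255,0,0))):
    P=np.array([p+f*a+X[:,0]*w for a,w in((0,-.018),(.1,-.018),(.1,.018),(0,.018))]);P[:,2]=z+p[2]-.106
    cv2.polylines(b,[((((proj('top',P))-[x0,y0]+.5)*k-.5)).round().astype(int)],True,col,1)
v=[.5592,-.0440,-1.8054];Q=np.array([[np.cos(v[2]),np.sin(v[2])],[-np.sin(v[2]),np.cos(v[2])]])
for y in(.023,-.023):
    P=np.c_[np.array([[-.053,y],[0,y]])@Q+v[:2],[.018,.018]]
    cv2.polylines(b,[((((proj('top',P))-[x0,y0]+.5)*k-.5)).round().astype(int)],False,(0,0,255),1)
print('lateral of tcp in jig',(p[:2]-v[:2])@Q.T)
cv2.imwrite('pics/h2.png',b)
E
```

```text
lateral of tcp in jig [-0.15960625  0.00123356]
```

View pics/h2.png

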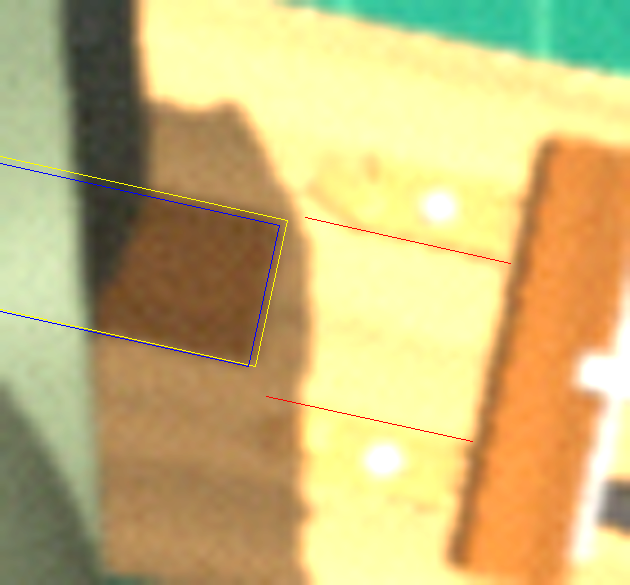

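Predicted rail outline matches the real rail end (front corners at (287,220) and (255,366)), 1.2 mm off mid channel. Lower and slide in.

Call:
play_rows:
  rows:
    - {"tx":-0.01,"ty":0.05,"tz":0,"wx":0,"wy":0,"wz":0,"fingers":255}
    - {"tx":-0.01,"ty":0.095,"tz":0,"wx":0,"wy":0,"wz":0,"fingers":255}
    - {"tx":-0.01,"ty":0.095,"tz":0,"wx":0,"wy":0,"wz":0,"fingers":255}
    - {"tx":-0.01,"ty":0.095,"tz":0,"wx":0,"wy":0,"wz":0,"fingers":255}
    - {"tx":-0.01,"ty":0.095,"tz":0,"wx":0,"wy":0,"wz":0,"fingers":255}

```text
time: 7.72
tcp_pos: [0.5959, 0.111, 0.0946]
ee_rot: [-0.702, 0.083, -0.083, 0.702]
wrist_force: [-0.7, 0.1, -1.5]
finger_gap: 0.0349
```

Call:
play_rows:
  rows:
    - {"tx":0,"ty":0,"tz":-0.06,"wx":0,"wy":0,"wz":0,"fingers":255}
    - {"tx":0,"ty":0,"tz":-0.12,"wx":0,"wy":0,"wz":0,"fingers":255}
    - {"tx":0,"ty":0,"tz":-0.18,"wx":0,"wy":0,"wz":0,"fingers":255}
    - {"tx":0,"ty":0,"tz":-0.24,"wx":0,"wy":0,"wz":0,"fingers":255}
    - {"tx":0,"ty":0,"tz":-0.3,"wx":0,"wy":0,"wz":0,"fingers":255}
    - {"tx":0,"ty":0,"tz":-0.36,"wx":0,"wy":0,"wz":0,"fingers":255}
    - {"tx":0,"ty":0,"tz":-0.4,"wx":0,"wy":0,"wz":0,"fingers":255}
    - {"tx":0,"ty":0,"tz":-0.4,"wx":0,"wy":0,"wz":0,"fingers":255}
    - {"tx":0,"ty":0,"tz":-0.4,"wx":0,"wy":0,"wz":0,"fingers":255}

```text
time: 8.85
tcp_pos: [0.5847, 0.0644, 0.0945]
ee_rot: [-0.702, 0.083, -0.083, 0.702]
wrist_force: [-0.1, -0.3, -0.6]
finger_gap: 0.0351
```

```bash
cat >> h.py <<'E'
def jigrep():
    s=ctrl.observe();v=np.array([.5592,-.0440,-1.8054]);Q=np.array([[np.cos(v[2]),np.sin(v[2])],[-np.sin(v[2]),np.cos(v[2])]])
    F=s['wrist_force'];X=R.from_quat(s['ee_rot']).as_matrix();t=-X[:,2]
    print('t %.2f'%s['time'],'tcp in jig mm',np.round((s['tcp_pos'][:2]-v[:2])@Q.T*1000,1),'z',round(s['tcp_pos'][2]*1000,1),'F jig',np.round(Q@F[:2],1),'Fz %.1f'%F[2],'yaw err %.3f'%(np.arctan2(t[1],t[0])-v[2]),'tilt %.4f'%np.arccos(min(1,-X[2,1])),'gap %.4f'%s['finger_gap'],'mom',np.round(s['moment'],2))
E
python3 -c "
from h import *
jigrep()"
```

```text
t 8.85 tcp in jig mm [-111.4   -0.4] z 94.5 F jig [ 0.3 -0.1] Fz -0.6 yaw err -0.002 tilt 0.0002 gap 0.0351 mom [ 0.04 -0.07 -0.04]
```

Call:
play_rows:
  rows:
    - {"tx":0,"ty":0,"tz":-0.04,"wx":0,"wy":0,"wz":0,"fingers":255}
    - {"tx":0,"ty":0,"tz":-0.08,"wx":0,"wy":0,"wz":0,"fingers":255}
    - {"tx":0,"ty":0,"tz":-0.12,"wx":0,"wy":0,"wz":0,"fingers":255}
    - {"tx":0,"ty":0,"tz":-0.12,"wx":0,"wy":0,"wz":0,"fingers":255}
    - {"tx":0,"ty":0,"tz":-0.12,"wx":0,"wy":0,"wz":0,"fingers":255}

```text
time: 9.48
tcp_pos: [0.5813, 0.0506, 0.0945]
ee_rot: [-0.702, 0.083, -0.083, 0.702]
wrist_force: [0.8, 3.7, -0.1]
finger_gap: 0.0347
```

```bash
python3 -c "
from h import *
jigrep()"
```

```text
t 9.47 tcp in jig mm [-97.2  -0.5] z 94.5 F jig [-3.7 -0.1] Fz -0.1 yaw err -0.002 tilt 0.0008 gap 0.0347 mom [ 0.6  -0.07 -0.11]
```

Call:
play_rows:
  rows:
    - {"tx":0,"ty":0,"tz":-0.02,"wx":0,"wy":0,"wz":0,"fingers":255}
    - {"tx":0,"ty":0,"tz":-0.04,"wx":0,"wy":0,"wz":0,"fingers":255}
    - {"tx":0,"ty":0,"tz":-0.04,"wx":0,"wy":0,"wz":0,"fingers":255}
    - {"tx":0,"ty":0,"tz":-0.04,"wx":0,"wy":0,"wz":0,"fingers":255}

```text
time: 9.98
tcp_pos: [0.5803, 0.0467, 0.0946]
ee_rot: [-0.701, 0.083, -0.083, 0.703]
wrist_force: [0.7, 6.5, -0.2]
finger_gap: 0.0351
```

```bash
python3 -c "
from h import *
jigrep()"
```

```text
t 9.97 tcp in jig mm [-93.2  -0.5] z 94.6 F jig [-6.4 -0.8] Fz -0.2 yaw err -0.001 tilt 0.0028 gap 0.0351 mom [ 1.33 -0.16 -0.19]
```

Call:
play_rows:
  rows:
    - {"tx":0,"ty":0,"tz":-0.02,"wx":0,"wy":0,"wz":0,"fingers":255}
    - {"tx":0,"ty":0,"tz":-0.04,"wx":0,"wy":0,"wz":0,"fingers":255}
    - {"tx":0,"ty":0,"tz":-0.045,"wx":0,"wy":0,"wz":0,"fingers":255}
    - {"tx":0,"ty":0,"tz":-0.045,"wx":0,"wy":0,"wz":0,"fingers":255}
    - {"tx":0,"ty":0,"tz":-0.045,"wx":0,"wy":0,"wz":0,"fingers":255}

```text
time: 10.6
tcp_pos: [0.5793, 0.0426, 0.0948]
ee_rot: [-0.7, 0.083, -0.083, 0.704]
wrist_force: [1.5, 11.5, 0.4]
finger_gap: 0.0352
```

```bash
python3 - <<'E'
from h import *
jigrep()
snap('top','t3.png');snap('side','s3.png')
k=6
a=cv2.resize(cv2.imread('pics/t3.png')[200:275,315:395],None,fx=k,fy=k,interpolation=cv2.INTER_CUBIC)
b=cv2.resize(cv2.imread('pics/s3.png')[155:260,250:370],None,fx=k/2,fy=k/2,interpolation=cv2.INTER_CUBIC)
I=np.zeros((450,840,3),np.uint8);I[:a.shape[0],:a.shape[1]]=a;I[:b.shape[0],480:480+b.shape[1]]=b
cv2.imwrite('pics/p1.png',I[:,:800])
E
```

```text
t 10.60 tcp in jig mm [-89.   -0.6] z 94.8 F jig [-11.5  -1.2] Fz 0.4 yaw err -0.000 tilt 0.0057 gap 0.0352 mom [ 2.02 -0.24 -0.22]
```

View pics/p1.png

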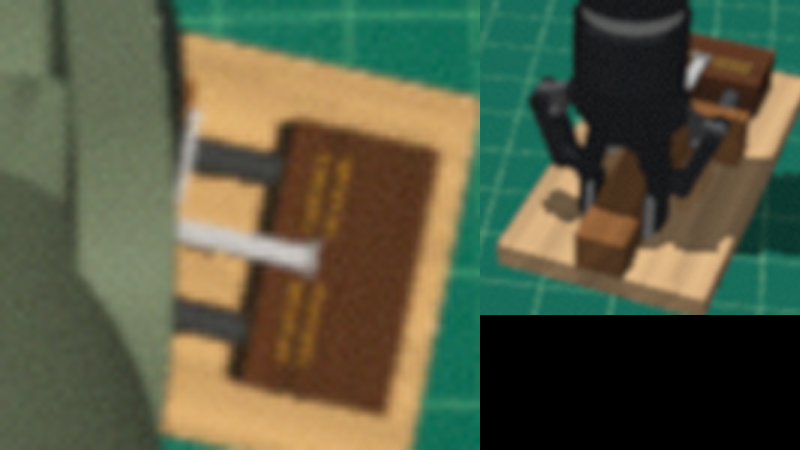

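Left crop: the pointer's cross-tip at (314,258) sits between the mark lines (≈301 and ≈325); wrist force is 11.5 N, and the side crop shows the rail flat in the jig. Holding.

Call:
play_rows:
  rows:
    - {"tx":0,"ty":0,"tz":0,"wx":0,"wy":0,"wz":0,"fingers":255}
    - {"tx":0,"ty":0,"tz":0,"wx":0,"wy":0,"wz":0,"fingers":255}
    - {"tx":0,"ty":0,"tz":0,"wx":0,"wy":0,"wz":0,"fingers":255}
    - {"tx":0,"ty":0,"tz":0,"wx":0,"wy":0,"wz":0,"fingers":255}
    - {"tx":0,"ty":0,"tz":0,"wx":0,"wy":0,"wz":0,"fingers":255}
    - {"tx":0,"ty":0,"tz":0,"wx":0,"wy":0,"wz":0,"fingers":255}
    - {"tx":0,"ty":0,"tz":0,"wx":0,"wy":0,"wz":0,"fingers":255}
    - {"tx":0,"ty":0,"tz":0,"wx":0,"wy":0,"wz":0,"fingers":255}
    - {"tx":0,"ty":0,"tz":0,"wx":0,"wy":0,"wz":0,"fingers":255}
    - {"tx":0,"ty":0,"tz":0,"wx":0,"wy":0,"wz":0,"fingers":255}

```text
time: 11.95
tcp_pos: [0.5793, 0.0427, 0.0948]
ee_rot: [-0.7, 0.083, -0.083, 0.704]
wrist_force: [1.8, 10.5, 0.0]
finger_gap: 0.0345
```

Call:
play_rows:
  rows:
    - {"tx":0,"ty":0,"tz":0,"wx":0,"wy":0,"wz":0,"fingers":255}
    - {"tx":0,"ty":0,"tz":0,"wx":0,"wy":0,"wz":0,"fingers":255}
    - {"tx":0,"ty":0,"tz":0,"wx":0,"wy":0,"wz":0,"fingers":255}
    - {"tx":0,"ty":0,"tz":0,"wx":0,"wy":0,"wz":0,"fingers":255}
    - {"tx":0,"ty":0,"tz":0,"wx":0,"wy":0,"wz":0,"fingers":255}
    - {"tx":0,"ty":0,"tz":0,"wx":0,"wy":0,"wz":0,"fingers":255}
    - {"tx":0,"ty":0,"tz":0,"wx":0,"wy":0,"wz":0,"fingers":255}
    - {"tx":0,"ty":0,"tz":0,"wx":0,"wy":0,"wz":0,"fingers":255}
    - {"tx":0,"ty":0,"tz":0,"wx":0,"wy":0,"wz":0,"fingers":255}
    - {"tx":0,"ty":0,"tz":0,"wx":0,"wy":0,"wz":0,"fingers":255}

```text
time: 13.2
tcp_pos: [0.5793, 0.0426, 0.0948]
ee_rot: [-0.7, 0.083, -0.083, 0.704]
wrist_force: [1.8, 10.1, 0.2]
finger_gap: 0.0347
```

Call:
play_rows:
  rows:
    - {"tx":0,"ty":0,"tz":0,"wx":0,"wy":0,"wz":0,"fingers":255}
    - {"tx":0,"ty":0,"tz":0,"wx":0,"wy":0,"wz":0,"fingers":255}
    - {"tx":0,"ty":0,"tz":0,"wx":0,"wy":0,"wz":0,"fingers":255}
    - {"tx":0,"ty":0,"tz":0,"wx":0,"wy":0,"wz":0,"fingers":255}
    - {"tx":0,"ty":0,"tz":0,"wx":0,"wy":0,"wz":0,"fingers":255}
    - {"tx":0,"ty":0,"tz":0,"wx":0,"wy":0,"wz":0,"fingers":255}
    - {"tx":0,"ty":0,"tz":0,"wx":0,"wy":0,"wz":0,"fingers":255}
    - {"tx":0,"ty":0,"tz":0,"wx":0,"wy":0,"wz":0,"fingers":255}
    - {"tx":0,"ty":0,"tz":0,"wx":0,"wy":0,"wz":0,"fingers":255}
    - {"tx":0,"ty":0,"tz":0,"wx":0,"wy":0,"wz":0,"fingers":255}

```text
time: 14.45
tcp_pos: [0.5794, 0.0427, 0.0948]
ee_rot: [-0.7, 0.083, -0.083, 0.704]
wrist_force: [2.0, 9.9, 0.0]
finger_gap: 0.0349
```

```bash
python3 - <<'E'
from h import *
jigrep()
a=snap('top','t4.png');b=cv2.imread('pics/t3.png')[:,:,::-1]
print('top change, pointer crop',np.abs(a[200:275,345:395].astype(int)-b[200:275,345:395]).mean())
snap('side','s4.png')
c=cv2.resize(cv2.imread('pics/s4.png')[150:270,240:380],None,fx=5,fy=5,interpolation=cv2.INTER_CUBIC)
cv2.imwrite('pics/p2.png',c[:600])
E
```

```text
t 14.45 tcp in jig mm [-89.   -0.5] z 94.8 F jig [-10.1  -0.3] Fz 0.0 yaw err -0.000 tilt 0.0057 gap 0.0349 mom [ 2.03 -0.25 -0.2 ]
top change, pointer crop 2.2568888888888887
```

View pics/p2.png

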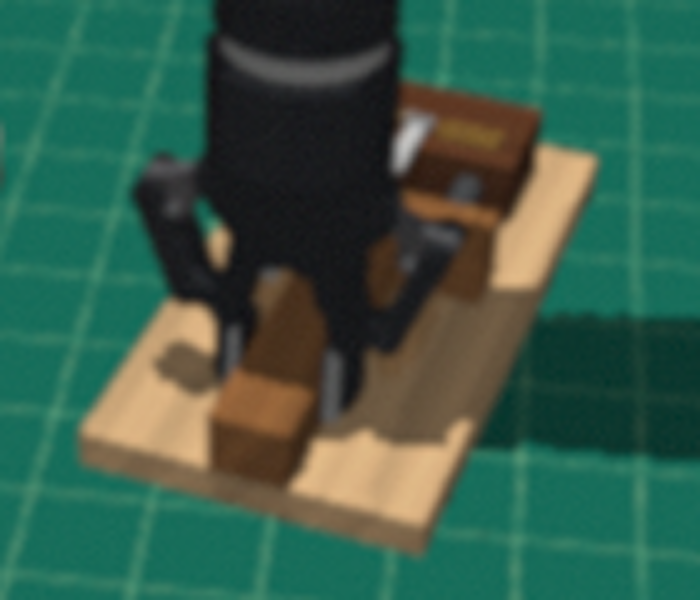

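```bash
python3 -c "
from h import *
print(ctrl.close_job());jigrep()"
```

```text
the job is handed in; nothing more can be done
None
the job is handed in; nothing more can be done
```

The long rail is in the jig between the cheeks, and I handed the job in at about 14.5 s with the gripper still holding and pressing it. The job reported no verdict. I gripped the rail 25 mm behind its middle at 70 N so the fingers stayed clear of the cheeks.

**Last checks:**
- **Pointer and travel:** when the push was set, the pointer tip stood about midway between the brass marks. The arm's position and the wrist moment put the cross-piece 11.5–12 mm in.
- **Holding still:** I held it for about 3.8 s. The tool stayed put to about 0.1 mm, and a second top picture of the pointer area showed almost no change.
- **Alignment:** by the arm's readings, the rail is about 0.5 mm off mid-channel, with next to no yaw error and a tilt of 0.006 rad. It is at most about 1 mm above the bed.

**Checks that disagreed:**
- **Force:** the wrist force read 11.5 N at first and drifted to about 10 N during the hold. The moment and position did not change and still point to about 11.5–12 N. Both are inside the allowed band.
- **Jig outline:** in one early wrist picture the predicted jig outline was several millimetres off. The two fixed cameras agreed with the outline to 1–2 mm, so I used those.

I did not touch the offcut, glue bottle or tape roll, though I took no final picture to confirm where they stand.

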